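Load the slide feeder and index it to the fourth slide

TASK

Load the blue slide cassette into the slide feeder: put it upright into the spring-loaded column and press it straight down against the spring until both red-tabbed bolts snap over its top and hold it. Then turn the black feed dial exactly four clicks clockwise (seen from above) from where it stands now, so that the fourth slide is up, and let go. Leave the other cassettes and everything else on the bench where they are.

Things in the scene. Friction and masses are not known exactly. Their poses are not given: they have to be found in the camera images.
- cassette_blue: blue slide cassette, to be loaded: upright block 52 (x) by 34 (y) by 52 high, slides showing in its long sides; on top a grip rib 32 long (x), 14 thick (y), 30 high (82 in all); about 130 g. Take it by the rib, fingers closing along its y. Origin: centre of its underside, z up. It fits the column either way round. It stands on any of three places on the mat
- cassette_blue_top (a point): centre of the flat top of the blue cassette's block, at the foot of the rib, 52 above the underside
- feeder: slide feeder, fixed: black base plate 100 (x) by 215 (y) with a white column tower at y = -62 and a white deck, 45 high, with the feed dial at y = +65. Origin: centre of its underside; z up. Tower 72 (x) by 55 (y) outside, 85 high; aluminium bolt guides stand out to x = +-52, up to 82 high. Feeder and mat swap sides (left, right) from run to run
- column_mouth (a point): centre of the column's mouth, on the well's axis, 85 above the feeder's underside; axes as the feeder's. The well is 56 (x) by 39 (y), its long sides topped by bevelled steel lips; the cassette's x goes along the feeder's x, either way round
- follower (a joint): orange spring plate in the column that carries the cassette: m pressed down. At rest (0) its top is 17 mm below the mouth; resistance 2 N there, rising to 12 N at 34 mm, plus 2 to 3 N of rubbing; stop at 38 mm. At 34 mm the block's top is 1 mm above the mouth, level with the bolts' underside: press 1 to 3 mm past that and they snap over it, and the spring holds it up against them
- bolt_near (a joint): steel latch bolt with red tab on the tower's -x end: m pushed outward, 0 when out. Its nose, 16 wide, a steep wedge from 1 to 21 mm above the mouth, reaches to 21 from the well's axis. The descending cassette pushes it aside (weak spring, about 1 N; a few N of down-push as it enters), and its end keeps it 3 to 7 mm back until the block's top is below it
- bolt_far (a joint): the same bolt on the tower's +x side
- dial (a joint): feed dial, rad, growing clockwise seen from above: black disc 62 across, top 9 above the deck, and on it a bar grip 40 long, 12 thick, 28 high. 12 clicks a turn: detents at multiples of 0.5236 rad (30 degrees), resistance about 0.2 N m as it leaves one, gone half way, then it snaps to the next. Starts in the detent at 0.52; stops at -0.1 and 3.80. At 0 the bar lies along the feeder's x, white line to -x
- dial_grip (a point): on the dial's axis, 31 above the deck (76 above the feeder's underside), where to grip the bar; its x axis runs along the bar, away from the white line
- dial_mark (a point): white dot on the dial's disc, 25 from its axis, at the end of the bar where the white line points
- mat: black rubber mat 220 (x) by 270 (y), 4 thick, on which the three cassettes and the tweezers lie. Origin: centre of its underside
- cassette_yellow: a slide cassette like the blue one and of the same size, but yellow; leave it where it stands. Origin: centre of its underside.
- cassette_grey: a slide cassette like the blue one and of the same size, but grey; leave it where it stands. Origin: centre of its underside.
- oil_bottle: small amber bottle with a black cap, 28 across, 70 high, between mat and feeder; origin: centre of its underside
- eyepiece: spare black eyepiece standing upright, 34 across, 56 high, between mat and feeder; origin: centre of its underside
- tweezers: steel tweezers lying flat on the mat, 95 long along x, 7 high; origin: middle, underside
- lamp: gooseneck lamp, fixed: foot 90 across, thin stem, head (60 across) bent towards -x to 85 from the foot's centre, top 210 high: in the way when carrying from one side to the other; pass nearer the robot, within 0.5 m of its base. Origin: centre of the foot's underside
Not all that is in view belongs to the job. What is shaped like the cassette_blue but pink is not meant. What is shaped like the feeder but yellow is not meant.

How it is judged:
By the outcome, as a careful person would: the job done as asked, in the order asked, and still so for the second after the job is handed in, with the robot touching nothing.
It also fails if it takes over 67 s, if anything falls off the work surface, if the arm or the gripper's body presses on something with over 40 N, if the wrist force passes 120 N, or if a joint passes its speed limit or range.

ROBOT

A 7-joint arm with a two-finger parallel gripper is mounted at the origin on the work surface. World frame = base frame: x ahead of the robot, y to its left, z up, the work surface at z = 0. Lengths are in m, angles in rad, forces in N, time in s.
With the tool pointing down it reaches from about 0.35 to 0.9 m from the base axis. Payload 8.1 kg.
Tool frame: the origin (TCP) lies between the finger pads; the fingertips stand 8 mm ahead of it and the grasp point (between the pads) lies 11 mm behind it (arm.tcp_to_tips is the distance from the TCP to the fingertips, in m); z points along the fingers, x is the direction in which the jaws open and shut, and the axes are right-handed (so a half turn about z gives the same grasp; the last joint's range is limited). The gripper opens to 92 mm and grips with 3 to 60 N. Pads are 19 mm wide; open, the fingers measure 130 mm over their backs; the gripper's body (75 mm by 190 mm) begins 47 mm behind the grasp point.
Start: joints at [1.167, 0.434, 0.025, 1.573, -0.012, 1.134, -0.075], TCP at [0.185, -0.597, 0.235] pointing down, gripper open.
Joint ranges: [-2.62, 2.62], [-0.44, 2.09], [-1.27, 1.32], [0.08, 2.57], [-1.32, 4.46], [0.12, 2], [-2.74, 2.74]. Speed limits (rad/s): [2.22, 2.22, 3.01, 3.01, 3.14, 3.14, 3.14].

INTERFACE

Orientations are given as a rotation vector (axis times angle).
In Python, from cell import arm, eyes gives the robot as it stands.
- The arm moves only by the tool play_rows, never from a script. Its argument "rows" is a list of rows, each a list of 3 entries, a list of its own where there are three numbers: the shift along the tool's x, y, z each as a share of 50 cm, from -1 to 1, then the turn, a rotation vector about the tool's x, y, z each as a share of 60 degrees, from -1 to 1, then the opening, from -1 (shut) to 1 (fully open), so that 0 is half open. In form: [[[dx, dy, dz], [ax, ay, az], grip], ...]. A call has 1 to 10 rows; each row is the pose to reach, as a shift and turn from the pose commanded when the call began, along the tool's axes at that moment; what a row does not reach only later rows make up. A row lasts 1/10 s, in which the tool goes at most 50 mm and 8.59 degrees, less where a joint would pass 70% of its speed; a pose out of reach is approached as far as the arm can. A call with a number of a shift or a turn outside -1 to 1 is refused whole. A call with a gripper value outside its range is refused whole. The fingers move at their own pace and stop on an object; "newtons" is the grip in N (left out, the last holds). Time passes only in rows, so rows that repeat a pose let the fingers close. It gives the time, the measured TCP pose, the force and the opening at its end, in the units of the state.
- arm.observe(): the state, without advancing time (a new reading comes with each control period).
- eyes.get_image(name): name is "scene" or "top"; returns (picture, depth): 400x640x3 uint8, red, green, blue; 400x640 float32, m along the optical axis (not along the pixel's ray), 0 where there is no reading.
- eyes.get_calibration(name): a dict with "intrinsics" (3x3 intrinsics, pixels), "R" (3x3) and "t" (3): a world point X has camera coordinates R X + t. Camera axes: x right, y down, z forward; pixel columns grow to the right and rows downward; lengths in m; the calibration is good to about 2 mm. A picture is of the moment at which its call begins. get_calibration takes no time and is no camera call.
- arm.sign_off(): hands the job in, once; it reports no verdict.
The state is a dict: "clock": time; "joints": joint angles; "dq": joint speeds; "joint_efforts": joint torques, N m; "position": TCP position; "ee_rot": TCP orientation; "force": force on the tool from outside, world axes, zero at the start; "ft_torque": the same for the moment, N m; "width": opening from 0.0 (shut) to 1.0 (fully open).
Only numpy, scipy, OpenCV 4.12 (cv2) and the standard library are available. Lean on these libraries where they do the work, as an engineer would, in place of code of your own. Each camera call takes 0.05 s, during which the arm holds its last target.

## Working session

There is one attempt and no reset: what is moved stays moved. The work goes in short steps, Python scripts to look and compute and a tool call to move; the robot and the scene stay as the last step left them, time stands still between calls to the robot, and variables do not carry over. Pictures are saved under pics/ and viewed, and the job is handed in when it is done.

Besides the shell and the picture viewer there is one more tool, called after "Request:" in YAML: its name, and indented under it one key for each argument. play_rows: Moves the arm, as the interface text tells. Its arguments: {"type":"object","properties":{"rows":{"type":"array","items":{"type":"array"}},"newtons":{"type":"number"}},"required":["rows"]}

```bash
ls; mkdir -p pics
python3 - <<'E'
from cell import arm, eyes
import cv2, numpy as np
print(arm.observe())
for n in ("scene","top"):
    im,d=eyes.get_image(n); c=eyes.get_calibration(n)
    cv2.imwrite(f"pics/{n}0.png",im[:,:,::-1]); np.savez(f"pics/{n}0.npz",im=im,d=d,**c)
    print(n,c)
E
```

```text
pics
{'clock': 0.0, 'joints': array([ 1.16740791,  0.43519288,  0.02495865,  1.57407793, -0.01159694,
        1.13399068, -0.07512642]), 'dq': array([ 6.67694821e-04, -5.03785212e-04, -1.35827460e-03,  7.03145887e-04,
       -1.40862827e-03, -1.31927046e-05,  3.55910291e-04]), 'joint_efforts': array([ 1.86743625e-05, -6.67851663e+01,  9.84855630e-01, -3.14455962e+01,
       -6.07184717e-02,  4.30668646e-02,  1.61295757e-04]), 'position': array([ 0.18498098, -0.59648902,  0.23397091]), 'ee_rot': array([-2.52848587e+00,  1.86316543e+00,  2.04490020e-03]), 'force': array([0.70643436, 0.71110157, 0.16696167]), 'ft_torque': array([ 0.0209745 , -0.02437403,  0.0540055 ]), 'width': 1.0049427430941054}
scene {'intrinsics': array([[390.64318137,   0.        , 323.60480886],
       [  0.        , 390.64318137, 194.6693902 ],
       [  0.        ,   0.        ,   1.        ]]), 'R': array([[ 0.10514494,  0.99445451,  0.00218426],
       [ 0.84795823, -0.08850779, -0.52262148],
       [-0.51952996,  0.05680317, -0.85256203]]), 't': array([-0.0510092 , -0.40785055,  1.1804107 ])}
top {'intrinsics': array([[516.83997307,   0.        , 312.17064855],
       [  0.        , 516.83997307, 192.43340668],
       [  0.        ,   0.        ,   1.        ]]), 'R': array([[-2.79667863e-02, -9.99601601e-01, -3.80770130e-03],
       [-9.88220515e-01,  2.82213193e-02, -1.50412001e-01],
       [ 1.50459535e-01, -4.43691734e-04, -9.88616069e-01]]), 't': array([0.00396973, 0.56475692, 1.08846097])}
```

View pics/scene0.png

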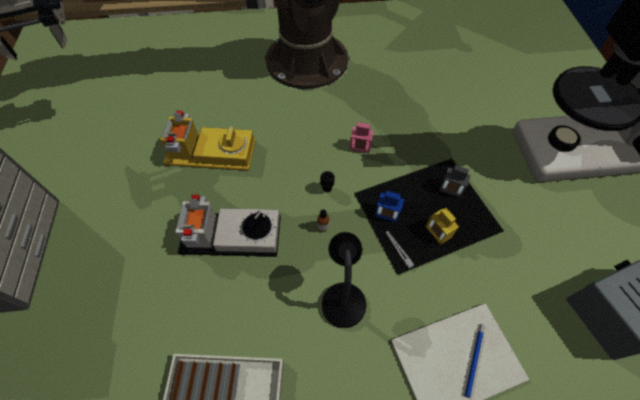

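View pics/top0.png

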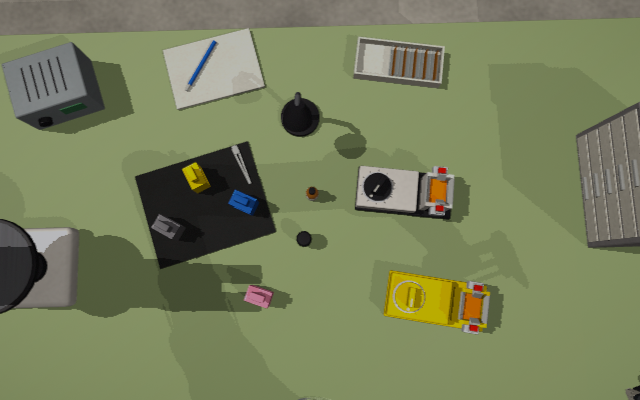

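Candidates for the cassette (top view): blue block (243,202), pink block (258,296), yellow (196,178), grey (168,228), and the blue pen (202,65). For the feeder: white (405,190) and yellow (438,300). By the description I choose the blue block on the mat and the white feeder. A close crop of each will check that.

```bash
cat > h.py <<'E'
import numpy as np, cv2
def load(n): return np.load(f"pics/{n}.npz")
def cloud(z):
    d=z['d'];K=z['intrinsics'];v,u=np.mgrid[0:d.shape[0],0:d.shape[1]]
    c=np.stack([(u-K[0,2])*d/K[0,0],(v-K[1,2])*d/K[1,1],d],-1)
    return (c-z['t'])@z['R']
def atz(z,u,v,h):
    K=z['intrinsics'];r=np.array([(u-K[0,2])/K[0,0],(v-K[1,2])/K[1,1],1])@z['R']
    o=-z['R'].T@z['t']; return o+r*(h-o[2])/r[2]
def proj(z,X):
    c=z['R']@np.asarray(X)+z['t'];K=z['intrinsics'];return (K@c/c[2])[:2]
E
python3 - <<'E'
from h import *
z=load('top0');im=z['im'][:,:,::-1]
def crop(u0,v0,w,h,s,o): cv2.imwrite(o,cv2.resize(im[v0:v0+h,u0:u0+w],None,fx=s,fy=s,interpolation=cv2.INTER_CUBIC))
crop(350,155,110,70,7,'pics/c_feed.png'); crop(210,180,70,50,10,'pics/c_blue.png')
z=load('scene0');im=z['im'][:,:,::-1]
crop(170,185,120,80,6,'pics/s_feed.png')
E
```

```text
(no output)
```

View pics/c_feed.png

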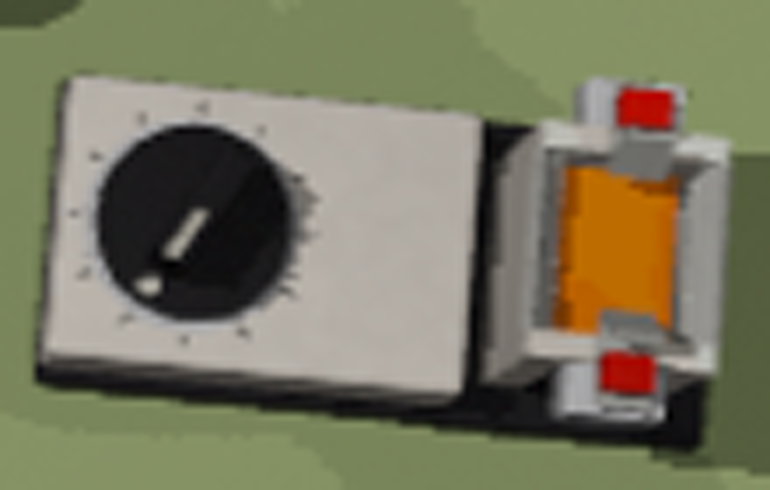

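View pics/c_blue.png

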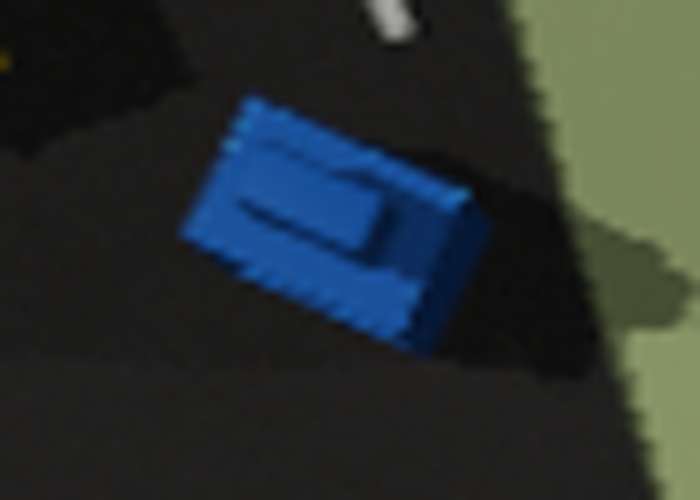

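View pics/s_feed.png

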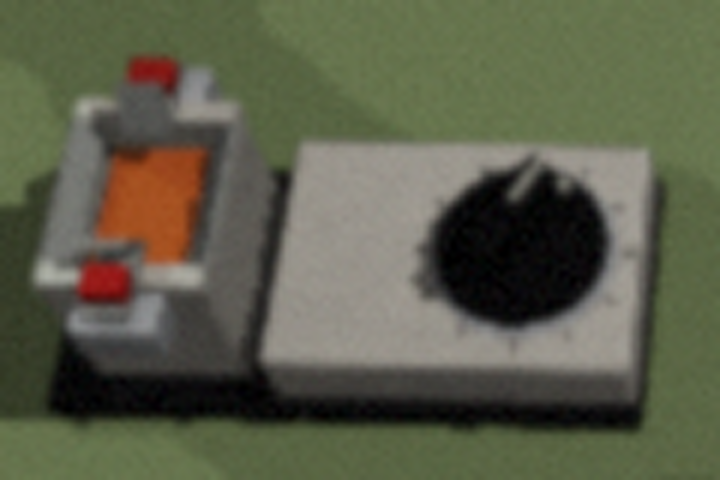

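The crops confirm the choice: the blue cassette's rib runs at about 25° in the image, and the white feeder has its dial at (377,186) with its mark to the lower left. Next I measure both with depth.

Run:
```python
from h import *
for n in ('top0','scene0'):
    z=load(n);P=cloud(z);im=z['im'].astype(int);d=z['d']
    r,g,b=im[...,0],im[...,1],im[...,2]
    def rect(m,l):
        p=P[m]; 
        if len(p)<5: print(l,len(p));return
        R=cv2.minAreaRect((p[:,:2]*1000).astype(np.float32)); print(n,l,len(p),'c',np.round(R[0],1),'s',np.round(R[1],1),'a',round(R[2],1),'med',np.round(np.median(p,0),4),'mean',np.round(p.mean(0),4))
    blue=(b>r*1.8)&(b>60)&(d>0)&(P[...,0]<0.62)&(abs(P[...,1]-.15)<.15)
    Z=P[...,2]
    print('blue z hist',np.histogram(Z[blue],bins=np.arange(0,.1,.008)))
    rect(blue&(Z>.078)&(Z<.094),'rib'); rect(blue&(Z>.050)&(Z<.062),'blocktop'); rect(blue&(Z>.05),'all')
    u0=[atz(z,*p,0.045) for p in ([(362,167),(417,171),(415,211),(357,206)] if n=='top0' else [(220,209),(278,210),(276,248),(214,246)])]
    print('deck corners',np.round(u0,4))
    feed=(abs(P[...,1]+.14)<.14)&(P[...,0]>.45)&(P[...,0]<.75)&(d>0)
    print('feed z',np.histogram(Z[feed],bins=np.arange(0,.11,.005))[0])
    rect(feed&(Z>.041)&(Z<.049)&(g>110)&(abs(r-b)<50),'deck')
    rect(feed&(Z>.080)&(Z<.09)&(abs(r-b)<60),'towertop')
    rect(feed&(Z>.080)&(Z<.115)&(r>150)&(g<60),'redtabs')
    rect(feed&(Z>.05)&(r>180)&(g>70)&(b<60),'orange')
    rect(feed&(Z>.048)&(Z<.060)&(g<60)&(r<60),'disc')
    rect(feed&(Z>.072)&(Z<.09)&(g<90)&(r<90)&(P[...,1]>-.18),'bar')
    mouth=P[feed&(Z>.05)&(r>180)&(b<60)&(g>70)]
    print('orange z',np.median(mouth[:,2]) if len(mouth) else None)
```

```text
blue z hist (array([ 28,  17,   0,   0,   1,   0, 102, 153,   6,   3,  76,  25]), array([0.   , 0.008, 0.016, 0.024, 0.032, 0.04 , 0.048, 0.056, 0.064,
       0.072, 0.08 , 0.088, 0.096]))
top0 rib 102 c [548.1 139.1] s [32.  14.1] a 64.3 med [0.5482 0.1389 0.0862] mean [0.5479 0.139  0.0862]
top0 blocktop 250 c [548.3 139.4] s [52.2 33.9] a 64.2 med [0.5448 0.1374 0.0566] mean [0.5466 0.1377 0.0565]
top0 all 365 c [548.3 139.4] s [52.2 33.9] a 64.2 med [0.5461 0.1377 0.0578] mean [0.5468 0.138  0.0652]
deck corners [[ 0.6177 -0.1231  0.045 ]
 [ 0.6053 -0.2435  0.045 ]
 [ 0.5172 -0.234   0.045 ]
 [ 0.5317 -0.1086  0.045 ]]
feed z [6795  357  330  188   48   46   42   55  788 1067  366  245   41  179
   89   70  235  110   33   40   29]
top0 deck 1601 c [ 568.9 -183.4] s [141.9  90.2] a 82.7 med [ 0.5653 -0.1959  0.0454] mean [ 0.5676 -0.186   0.0454]
top0 towertop 343 c [ 556.4 -209.5] s [103.  138.9] a 0.2 med [ 0.5643 -0.2563  0.0836] mean [ 0.5579 -0.2334  0.0839]
top0 redtabs 35 c [ 556.1 -277.4] s [11.9 88.8] a 84.2 med [ 0.5176 -0.2753  0.099 ] mean [ 0.5279 -0.2744  0.0993]
to
[... 924 characters left out ...]
 [ 0.5373 -0.1062  0.045 ]
 [ 0.6271 -0.1143  0.045 ]
 [ 0.6092 -0.2423  0.045 ]]
feed z [4137  158  409  260  113  121  126  128 1174  641  438   93   71  250
   78  125  261   62   31   62   18]
scene0 deck 1527 c [ 570.1 -175.6] s [128.4  89.8] a 82.8 med [ 0.5732 -0.1953  0.0445] mean [ 0.5719 -0.1843  0.0445]
scene0 towertop 323 c [ 578.  -221.4] s [140.  100.9] a 67.2 med [ 0.5723 -0.2563  0.0827] mean [ 0.565  -0.2338  0.0831]
redtabs 0
orange 0
scene0 disc 439 c [552.8 -73.8] s [ 96.7 219.4] a 28.7 med [ 0.5803 -0.1475  0.0535] mean [ 0.5741 -0.1411  0.0534]
scene0 bar 117 c [564.4 -92.6] s [ 31.7 157.6] a 9.2 med [ 0.5758 -0.1539  0.0805] mean [ 0.5756 -0.1523  0.0798]
orange z None
```

Run:
```python
from h import *
from scipy.optimize import least_squares
for n in ('top0','scene0'):
    z=load(n);P=cloud(z);im=z['im'].astype(int);d=z['d'];Z=P[...,2]
    r,g,b=im[...,0],im[...,1],im[...,2]
    near=np.hypot(P[...,0]-.573,P[...,1]+.150)<.045
    m=(Z>.0505)&(Z<.058)&near&(g<75)
    p=(P[m][:,:2]*1000).astype(np.float32); print(n,'disc',m.sum(),cv2.minEnclosingCircle(p),cv2.fitEllipse(cv2.convexHull(p)), np.median(Z[m]))
    m=(Z>.072)&(Z<.086)&near
    p=(P[m][:,:2]*1000).astype(np.float32); print('bar',m.sum(),cv2.minAreaRect(p),np.median(Z[m]))
    m=(Z>.0835 if n=='top0' else Z>.0815)&(Z<.0875)&(P[...,1]<-.235)&(P[...,1]>-.32)&(abs(P[...,0]-.56)<.06)&(abs(r-b)<60)
    p=(P[m][:,:2]*1000).astype(np.float32); print('tower',m.sum(),cv2.minAreaRect(p))
    for zz in (0.08,.0835,.0855): print(zz,((Z>zz)&(P[...,1]<-.235)&(P[...,1]>-.32)&(abs(P[...,0]-.56)<.06)).sum())
    vis=np.zeros(m.shape,np.uint8);vis[m]=255
    cv2.imwrite(f'pics/m_{n}.png',cv2.resize(vis[150:260,170:470] ,None,fx=2.5,fy=2.5,interpolation=0))
    # tabs separately
    for s in (1,-1):
        q=(r>130)&(g<70)&(b<70)&(P[...,1]<-.24)&(P[...,1]>-.32)&((P[...,0]-.56)*s>0)&(abs(P[...,0]-.56)<.08)&(d>0)
        print('tab',s,q.sum(),np.round(P[q].mean(0),4),np.round(np.median(P[q],0),4), cv2.minAreaRect((P[q][:,:2]*1000).astype(np.float32)) if q.sum()>3 else 0)
    # white dot
    q=near&(g>140)&(Z>.05)&(Z<.062); print('dot/line',[tuple(np.round(x,4)) for x in P[q]][:20])
```

```text
top0 disc 448 ((571.9654541015625, -153.8585205078125), 30.640871047973633) ((572.2258911132812, -154.0580596923828), (59.847843170166016, 60.15259552001953), 65.7951889038086) 0.054563712876935413
bar 104 ((572.3887329101562, -154.16883850097656), (11.926491737365723, 40.648094177246094), 53.060211181640625) 0.08196599908442842
tower 208 ((555.5862426757812, -279.4314270019531), (58.49638748168945, 102.88570404052734), 81.37372589111328)
0.08 657
0.0835 467
0.0855 355
tab 1 49 [ 0.5919 -0.2826  0.0925] [ 0.5941 -0.2829  0.0978] ((586.7894287109375, -278.7929992675781), (27.191242218017578, 29.17771339416504), 8.048759460449219)
tab -1 44 [ 0.5192 -0.2733  0.0969] [ 0.5163 -0.2733  0.0988] ((535.2139282226562, -271.9464111328125), (49.0138053894043, 14.1686372756958), 6.338299751281738)
dot/line [(np.float64(0.592), np.float64(-0.1281), np.float64(0.0505)), (np.float64(0.5905), np.float64(-0.1826), np.float64(0.0504)), (np.float64(0.5881), np.float64(-0.1891), np.float64(0.05)), (np.float64(0.5835), np.float64(-0.1909), np.float64(0.0509)), (np.float64(0.5768), np.float64(-0.1927), n
[... 946 characters left out ...]
1503906), (58.514068603515625, 60.58078384399414), 1.619350790977478) 0.05347929494895359
bar 128 ((573.1609497070312, -153.42892456054688), (13.054000854492188, 39.60639953613281), 54.826263427734375) 0.0808771762681687
tower 306 ((557.2548217773438, -279.1807556152344), (58.57414245605469, 103.11713409423828), 82.64620971679688)
0.08 621
0.0835 382
0.0855 273
tab 1 32 [ 0.5956 -0.2831  0.0972] [ 0.5964 -0.2832  0.098 ] ((585.5321044921875, -279.03021240234375), (11.609651565551758, 34.41264724731445), 66.78152465820312)
tab -1 49 [ 0.5391 -0.2763  0.0686] [ 0.538  -0.2717  0.0675] ((535.5632934570312, -281.2633361816406), (39.1461067199707, 32.00743865966797), 6.67843770980835)
dot/line []
```

View pics/m_top0.png

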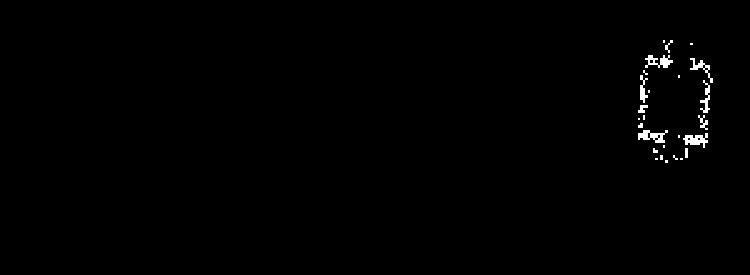

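Results:
- Blue cassette: (0.548, 0.1395), rib at 64.3°, block top 0.056, sizes 52×34 ✓.
- Dial: (0.573, -0.1535).
- Column: about (0.556, -0.2795), 126–127 mm from the dial ✓, so feeder yaw is about -7.4°.
- Bar: at -37°, which is yaw - 30° ✓.

Next I check the lamp and write a helper that works out moves.

```bash
cat >> h.py <<'E'
def plan(x,y,z,th,s=None):
    "th: world angle (deg) of tool x; tool pointing down. prints shares"
    from scipy.spatial.transform import Rotation as Ro
    from cell import arm
    s=arm.observe(); R=Ro.from_rotvec(s['ee_rot']); p=s['position']
    c,sn=np.cos(np.radians(th)),np.sin(np.radians(th))
    T=Ro.from_matrix(np.array([[c,sn,0],[sn,-c,0],[0,0,-1]]))
    d=R.inv().apply(np.array([x,y,z])-p)/.5; a=np.degrees((R.inv()*T).as_rotvec())/60
    print('shift',np.round(d,4),'turn',np.round(a,4),'| now',np.round(p,4),'thx',round(np.degrees(np.arctan2(*R.as_matrix()[1::-1,0])),2),'F',np.round(s['force'],1),'w',round(s['width'],3),'t',round(s['clock'],2))
E
python3 - <<'E'
from h import *
z=load('scene0');P=cloud(z);d=z['d'];
for u,v in [(345,245),(345,237),(335,250),(357,250),(348,275),(344,305),(342,290),(323,221),(327,181)]: print(u,v,np.round(P[v,u],3))
z=load('top0');P=cloud(z)
for u,v in [(297,97),(300,117),(300,105),(312,190),(304,238),(196,178),(168,228)]: print('top',u,v,np.round(P[v,u],3))
plan(.548,.1395,.16,-25.7)
plan(.36,-.02,.235,-25.7)
E
```

```text
345 245 [0.705 0.012 0.204]
345 237 [0.688 0.014 0.197]
335 250 [ 0.707 -0.005  0.193]
357 250 [0.713 0.031 0.196]
348 275 [0.746 0.013 0.173]
344 305 [0.752 0.012 0.021]
342 290 [0.72  0.013 0.015]
323 221 [ 0.575 -0.011  0.046]
327 181 [0.478 0.008 0.053]
top 297 97 [0.73  0.012 0.195]
top 300 117 [0.688 0.007 0.199]
top 300 105 [0.712 0.007 0.199]
top 312 190 [ 0.566 -0.012  0.067]
top 304 238 [0.465 0.008 0.056]
top 196 178 [0.596 0.233 0.086]
top 168 228 [0.491 0.29  0.089]
shift [-1.1907 -1.1295  0.1496] turn [-4.000e-04  1.300e-03 -7.845e-01] | now [ 0.185  -0.5965  0.234 ] thx -72.77 F [-0.3 -0.4  0.1] w 1.0 t 0.1
shift [-9.976e-01 -6.759e-01 -6.000e-04] turn [-4.000e-04  1.300e-03 -7.845e-01] | now [ 0.185  -0.5965  0.234 ] thx -72.77 F [-0.3 -0.4  0.1] w 1.0 t 0.1
```

Run:
```python
from h import *
plan(.42,-.10,.25,-25.7)
```

```text
shift [-0.8093 -0.7431 -0.0309] turn [-4.000e-04  1.300e-03 -7.845e-01] | now [ 0.185  -0.5965  0.234 ] thx -72.77 F [-0.3 -0.4  0.1] w 1.0 t 0.1
```

Request:
play_rows:
  rows:
    - [[-0.81,-0.743,-0.031],[0,0.001,-0.785],0.1]
    - [[-0.81,-0.743,-0.031],[0,0.001,-0.785],0.1]
    - [[-0.81,-0.743,-0.031],[0,0.001,-0.785],0.1]
    - [[-0.81,-0.743,-0.031],[0,0.001,-0.785],0.1]
    - [[-0.81,-0.743,-0.031],[0,0.001,-0.785],0.1]
    - [[-0.81,-0.743,-0.031],[0,0.001,-0.785],0.1]
    - [[-0.81,-0.743,-0.031],[0,0.001,-0.785],0.1]
    - [[-0.81,-0.743,-0.031],[0,0.001,-0.785],0.1]
    - [[-0.81,-0.743,-0.031],[0,0.001,-0.785],0.1]
    - [[-0.81,-0.743,-0.031],[0,0.001,-0.785],0.1]
  newtons: 30

```text
clock: 1.1
position: [0.399, -0.1432, 0.2489]
ee_rot: [3.062, -0.698, 0.002]
force: [0.5, -0.2, 0.7]
width: 0.55
```

Run:
```python
from h import *
plan(.548,.1395,.15,-25.7)
```

```text
shift [ 0.0232 -0.6389  0.1974] turn [ 0.0007 -0.0012  0.0001] | now [ 0.399  -0.1432  0.2489] thx -25.69 F [ 0.5 -0.2  0.7] w 0.55 t 1.1
```

Request:
play_rows:
  rows:
    - [[0.023,-0.64,0.19],[0,0,0],0.1]
    - [[0.023,-0.64,0.19],[0,0,0],0.1]
    - [[0.023,-0.64,0.19],[0,0,0],0.1]
    - [[0.023,-0.64,0.19],[0,0,0],0.1]
    - [[0.023,-0.64,0.19],[0,0,0],0.1]
    - [[0.023,-0.64,0.19],[0,0,0],0.1]
    - [[0.023,-0.64,0.19],[0,0,0],0.1]
    - [[0.023,-0.64,0.19],[0,0,0],0.1]
    - [[0.023,-0.64,0.19],[0,0,0],0.1]
    - [[0.023,-0.64,0.19],[0,0,0],0.1]

```text
clock: 2.1
position: [0.5475, 0.1369, 0.1536]
ee_rot: [3.061, -0.699, 0.001]
force: [-0.0, -0.2, -0.2]
width: 0.549
```

Run:
```python
from h import *
from cell import eyes
im,d=eyes.get_image('top'); cv2.imwrite('pics/t1.png',cv2.resize(im[130:280,150:350,::-1],None,fx=4,fy=4))
plan(.548,.1395,.07,-25.7)
```

```text
shift [-0.002  -0.0057  0.1677] turn [ 0.0013 -0.0013 -0.0012] | now [0.5476 0.1366 0.1539] thx -25.77 F [-0.1 -0.6  0.4] w 0.546 t 2.15
```

View pics/t1.png

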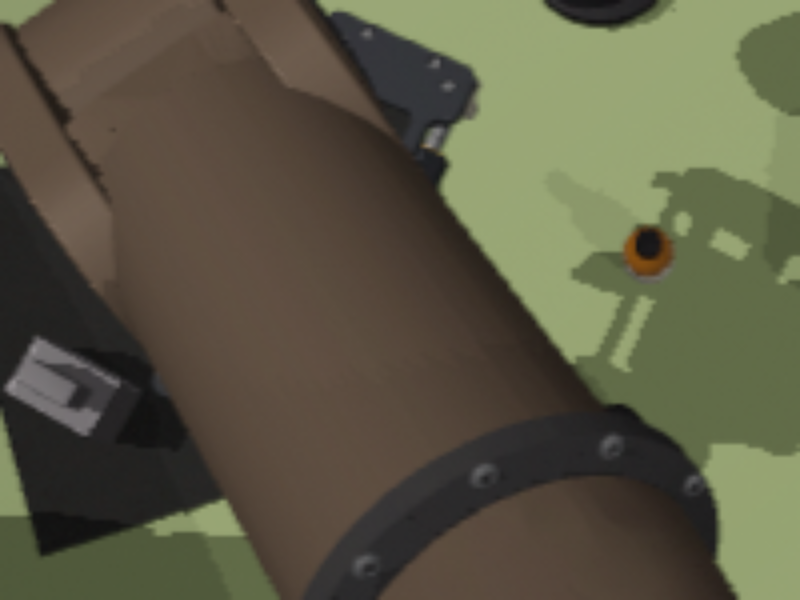

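The arm hides the top view, so I'll use the scene camera for the close checks.

Request:
play_rows:
  rows:
    - [[-0.002,-0.005,0.08],[0,0,0],0.1]
    - [[-0.002,-0.005,0.08],[0,0,0],0.1]
    - [[-0.002,-0.005,0.08],[0,0,0],0.1]
    - [[-0.002,-0.005,0.08],[0,0,0],0.1]

```text
clock: 2.55
position: [0.5487, 0.1406, 0.1152]
ee_rot: [-3.063, 0.699, -0.004]
force: [0.1, 0.9, 0.3]
width: 0.546
```

Run:
```python
from h import *
from cell import eyes
im,d=eyes.get_image('scene'); cv2.imwrite('pics/s1.png',cv2.resize(im[150:260,340:480,::-1],None,fx=5,fy=5,interpolation=2))
plan(.548,.1395,.07,-25.7)
```

```text
shift [-0.0006  0.0031  0.0906] turn [-0.0008 -0.0024 -0.0001] | now [0.5488 0.1408 0.1153] thx -25.71 F [ 0.5  1.1 -1.9] w 0.554 t 2.6
```

View pics/s1.png

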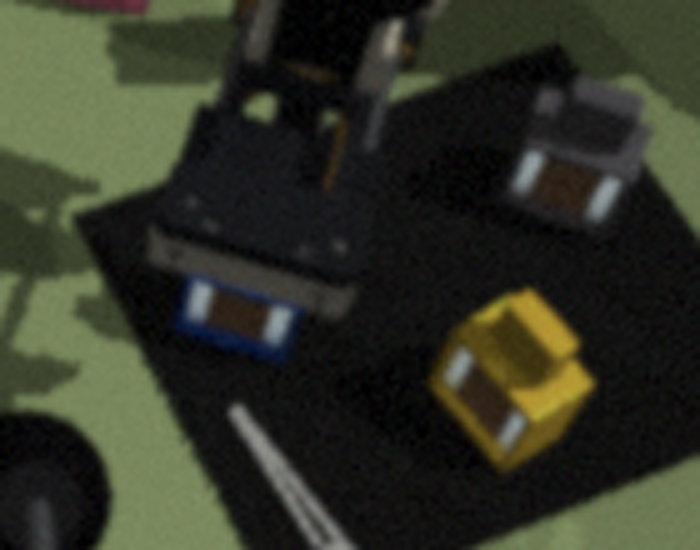

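Request:
play_rows:
  rows:
    - [[0,0.003,0.05],[0,0,0],0.1]
    - [[0,0.003,0.07],[0,0,0],0.1]
    - [[0,0.003,0.08],[0,0,0],0.1]
    - [[0,0.003,0.09],[0,0,0],0.1]
    - [[0,0.003,0.09],[0,0,0],0.1]
    - [[0,0.003,0.09],[0,0,0],0.1]

```text
clock: 3.2
position: [0.5477, 0.1397, 0.0692]
ee_rot: [3.063, -0.698, 0.002]
force: [-0.4, -0.4, -0.7]
width: 0.55
```

Run:
```python
from h import *
plan(.548,.1395,.07,-25.7)
```

```text
shift [ 0.0008  0.0002 -0.0017] turn [-0.     -0.0013  0.0005] | now [0.5477 0.1397 0.0692] thx -25.67 F [-0.4 -0.4 -0.7] w 0.55 t 3.2
```

Aligned with no contact. Closing on the rib.

Request:
play_rows:
  rows:
    - [[0,0,0],[0,0,0],-1]
    - [[0,0,0],[0,0,0],-1]
    - [[0,0,0],[0,0,0],-1]
    - [[0,0,0],[0,0,0],-1]
    - [[0,0,0],[0,0,0],-1]
    - [[0,0,0],[0,0,0],-1]
    - [[0,0,0],[0,0,0],-1]
    - [[0,0,0],[0,0,0],-1]
  newtons: 50

```text
clock: 4.0
position: [0.5474, 0.1395, 0.0687]
ee_rot: [3.062, -0.698, 0.001]
force: [0.2, -0.7, -1.5]
width: 0.147
```

Run:
```python
from h import *
plan(.548,.1395,.22,-25.7)
```

```text
shift [ 0.0014 -0.0004 -0.3027] turn [ 0.0005 -0.0009  0.0005] | now [0.5474 0.1395 0.0687] thx -25.67 F [ 0.2 -0.7 -1.5] w 0.147 t 4.0
```

The opening is 13.5 mm, so the rib is gripped. Lift.

Request:
play_rows:
  rows:
    - [[0,0,-0.05],[0,0,0],-1]
    - [[0,0,-0.15],[0,0,0],-1]
    - [[0,0,-0.25],[0,0,0],-1]
    - [[0,0,-0.35],[0,0,0],-1]
    - [[0,0,-0.35],[0,0,0],-1]
    - [[0,0,-0.35],[0,0,0],-1]

```text
clock: 4.6
position: [0.5477, 0.1398, 0.2447]
ee_rot: [-3.063, 0.698, -0.005]
force: [-0.8, 0.5, -2.1]
width: 0.15
```

Run:
```python
from h import *
plan(.41,.06,.25,-25.7)
plan(.41,.06,.25,-60)
```

```text
shift [-0.1789  0.2632 -0.0114] turn [-0.0008 -0.0028  0.0004] | now [0.5477 0.1398 0.2447] thx -25.68 F [-0.8  0.5 -2.1] w 0.15 t 4.6
shift [-0.1789  0.2632 -0.0114] turn [-0.0016 -0.0025  0.572 ] | now [0.5477 0.1398 0.2447] thx -25.68 F [-0.8  0.5 -2.1] w 0.15 t 4.6
```

Request:
play_rows:
  rows:
    - [[-0.18,0.263,-0.011],[0,0,0.1],-1]
    - [[-0.18,0.263,-0.011],[0,0,0.2],-1]
    - [[-0.18,0.263,-0.011],[0,0,0.3],-1]
    - [[-0.18,0.263,-0.011],[0,0,0.4],-1]
    - [[-0.18,0.263,-0.011],[0,0,0.5],-1]
    - [[-0.18,0.263,-0.011],[0,0,0.57],-1]
    - [[-0.18,0.263,-0.011],[0,0,0.57],-1]

```text
clock: 5.3
position: [0.4081, 0.0596, 0.2477]
ee_rot: [2.719, -1.568, -0.002]
force: [-0.4, 0.1, -1.7]
width: 0.152
```

Run:
```python
from h import *
plan(.43,-.22,.25,-97.4)
```

```text
shift [ 0.506   0.2421 -0.0038] turn [ 0.0023 -0.0009  0.6241] | now [0.4081 0.0596 0.2477] thx -59.95 F [-0.4  0.1 -1.7] w 0.152 t 5.3
```

Request:
play_rows:
  rows:
    - [[0.1,0.048,0],[0,0,0.1],-1]
    - [[0.2,0.097,0],[0,0,0.2],-1]
    - [[0.3,0.145,0],[0,0,0.32],-1]
    - [[0.4,0.194,0],[0,0,0.44],-1]
    - [[0.506,0.242,0],[0,0,0.56],-1]
    - [[0.506,0.242,0],[0,0,0.624],-1]
    - [[0.506,0.242,0],[0,0,0.624],-1]
    - [[0.506,0.242,0],[0,0,0.624],-1]
    - [[0.506,0.242,0],[0,0,0.624],-1]

```text
clock: 6.2
position: [0.4313, -0.2179, 0.2486]
ee_rot: [2.079, -2.355, -0.001]
force: [-0.7, 0.3, -1.3]
width: 0.148
```

Run:
```python
from h import *
plan(.5565,-.2795,.20,-97.4)
```

```text
shift [ 0.0913 -0.2638  0.097 ] turn [0.0008 0.0003 0.0049] | now [ 0.4313 -0.2179  0.2486] thx -97.1 F [-0.7  0.3 -1.3] w 0.148 t 6.2
```

Request:
play_rows:
  rows:
    - [[0.09,-0.26,0.02],[0,0,0.005],-1]
    - [[0.091,-0.264,0.04],[0,0,0.005],-1]
    - [[0.091,-0.264,0.09],[0,0,0.005],-1]
    - [[0.091,-0.264,0.09],[0,0,0.005],-1]
    - [[0.091,-0.264,0.09],[0,0,0.005],-1]
    - [[0.091,-0.264,0.09],[0,0,0.005],-1]
    - [[0.091,-0.264,0.09],[0,0,0.005],-1]

```text
clock: 6.9
position: [0.5565, -0.2807, 0.2062]
ee_rot: [-2.07, 2.362, -0.004]
force: [-0.0, -0.3, -1.9]
width: 0.15
```

Run:
```python
from h import *
from cell import eyes
for n,(u,v,w,h,s) in dict(scene=(160,130,150,130,4.5),top=(340,140,150,110,5)).items():
    im,d=eyes.get_image(n); c=eyes.get_calibration(n); np.savez(f'pics/{n}2.npz',im=im,d=d,**c)
    cv2.imwrite(f'pics/{n}2.png',cv2.resize(im[v:v+h,u:u+w,::-1],None,fx=s,fy=s,interpolation=2))
plan(.5565,-.2795,.20,-97.4)
```

```text
shift [-0.0032  0.0006  0.0123] turn [-0.0027 -0.0014 -0.003 ] | now [ 0.5565 -0.2811  0.2062] thx -97.58 F [-0.  -0.4 -1.6] w 0.148 t 7.0
```

View pics/scene2.png

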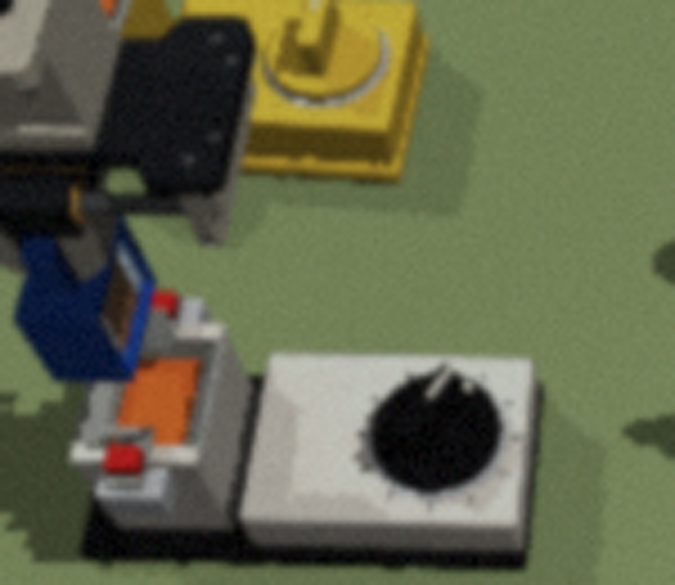

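View pics/top2.png

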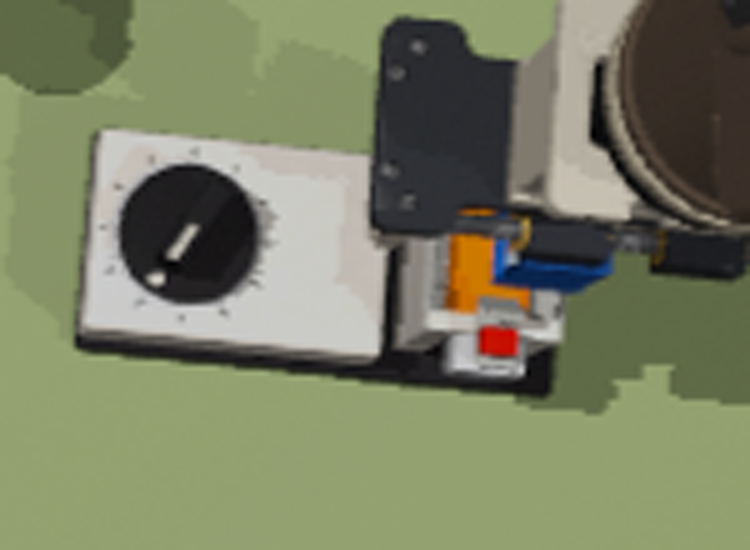

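Run:
```python
from h import *
z=load('scene2');P=cloud(z);im=z['im'].astype(int);r,g,b=im[...,0],im[...,1],im[...,2]
m=(b>r*1.6)&(b>40)&(P[...,2]>.1)&(abs(P[...,0]-.56)<.08)&(P[...,1]<-.2)
p=P[m];print(len(p))
th=np.radians(-7.4);R=np.array([[np.cos(th),np.sin(th)],[-np.sin(th),np.cos(th)]])
q=(p[:,:2]-[.5565,-.2795])@R.T*1000   # feeder coords
for lo in range(120,220,8):
    k=(p[:,2]*1000>lo)&(p[:,2]*1000<=lo+8)
    if k.sum(): print(lo,k.sum(),'x',np.percentile(q[k,0],[2,50,98]).round(1),'y',np.percentile(q[k,1],[2,50,98]).round(1))
# end face: fit line x vs y
k=(q[:,0]>22)&(p[:,2]<.19); A=np.polyfit(q[k,1],q[k,0],1);print('endface n',k.sum(),'x med',np.median(q[k,0]),'slope deg',np.degrees(np.arctan(A[0])), 'y', np.percentile(q[k,1],[1,99]), 'zmin',p[k,2].min())
for uv in [(65,382),(133,380)]:
    X=atz(z,uv[0]/4.5+160-.4,uv[1]/4.5+130-.4,.1415); print(X.round(4),(((X[:2]-[.5565,-.2795])@R.T)*1000).round(1))
# rim of tower same camera
```

```text
571
136 10 x [ 0.5 26.6 27.1] y [-10.2  -1.9  16. ]
144 87 x [-21.6   9.6  27.3] y [-14.2  12.9  16.2]
152 43 x [-22.   26.6  27.6] y [-14.5   4.9  15.8]
160 42 x [-21.7  26.4  27.8] y [-14.6   2.7  15.8]
168 41 x [-21.3  26.7  27.8] y [-15.3   3.   16.2]
176 47 x [-22.   26.4  28. ] y [-14.2   4.6  16.3]
184 78 x [-21.   25.9  27.8] y [-14.5   5.   16.1]
192 138 x [-7.4 17.6 27.2] y [-15.1   3.7  16.3]
200 19 x [13.  16.5 18. ] y [-9.9 -0.8  5.6]
208 17 x [15.6 17.1 18. ] y [-5.6 -0.2  5.6]
216 47 x [ 8.2 14.2 17.2] y [-6.8  0.3  5.6]
endface n 217 x med 26.728708245114785 slope deg -0.6159107989619855 y [-15.43058704  16.17977905] zmin 0.14294456784767162
[ 0.5816 -0.2957  0.1415] [ 27.  -12.8]
[ 0.5837 -0.2673  0.1415] [25.4 15.6]
```

In the scene camera, the held cassette's centre is within 0.5 mm of the column in x and about 1 mm low in y. Target (0.5565, -0.2800). Descend stepwise, watching the force.

Request:
play_rows:
  rows:
    - [[-0.002,0,0.03],[0,0,-0.003],-1]
    - [[-0.002,0,0.06],[0,0,-0.003],-1]
    - [[-0.002,0,0.07],[0,0,-0.003],-1]
    - [[-0.002,0,0.075],[0,0,-0.003],-1]
    - [[-0.002,0,0.075],[0,0,-0.003],-1]
    - [[-0.002,0,0.075],[0,0,-0.003],-1]

```text
clock: 7.6
position: [0.5572, -0.2806, 0.1678]
ee_rot: [-2.072, 2.36, -0.003]
force: [-0.6, 0.0, -1.1]
width: 0.15
```

Run:
```python
from h import *
from cell import eyes
n='scene';u,v,w,h,s=170,160,90,80,8
im,d=eyes.get_image(n); c=eyes.get_calibration(n); np.savez(f'pics/{n}3.npz',im=im,d=d,**c)
cv2.imwrite(f'pics/{n}3.png',cv2.resize(im[v:v+h,u:u+w,::-1],None,fx=s,fy=s,interpolation=2))
plan(.5565,-.2800,.15,-97.4)
```

```text
shift [-0.001   0.0017  0.0357] turn [-0.0019 -0.001  -0.0006] | now [ 0.5572 -0.2806  0.1678] thx -97.44 F [-0.1 -0.9 -0.7] w 0.148 t 7.65
```

View pics/scene3.png

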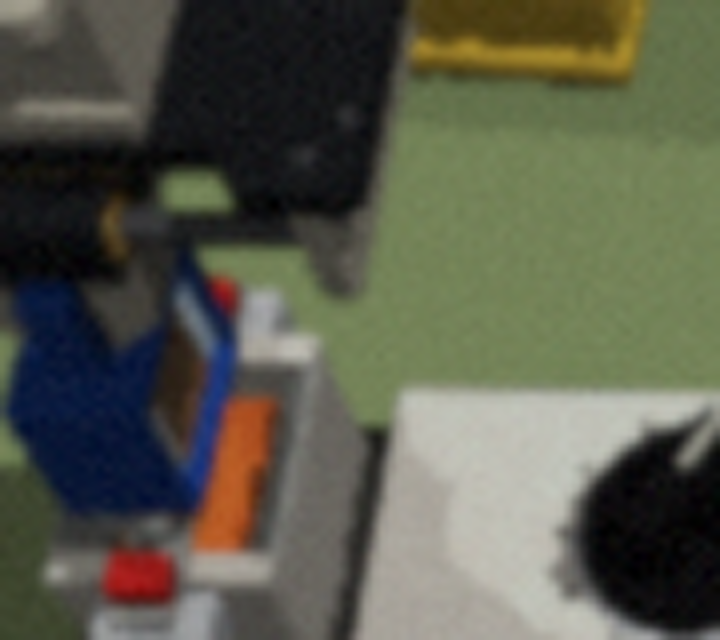

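```bash
cat >> h.py <<'E'
def wire(img,z,u0,v0,s,c,th,xr,yr,zs,col):
    t=np.radians(th);R=np.array([[np.cos(t),-np.sin(t)],[np.sin(t),np.cos(t)]])
    for h in zs:
        q=[R@np.array([x,y])+c for x,y in [(xr[0],yr[0]),(xr[1],yr[0]),(xr[1],yr[1]),(xr[0],yr[1])]]
        pts=np.array([((proj(z,[a,b,h])-[u0,v0]+.5)*s) for a,b in q]).astype(np.int32)
        cv2.polylines(img,[pts],True,col,1)
E
python3 - <<'E'
from h import *
z=load('scene3');print('cam',-z['R'].T@z['t']);u,v,w,h,s=170,160,120,80,6.5
img=cv2.resize(z['im'][v:v+h,u:u+w,::-1],None,fx=s,fy=s,interpolation=2)
M=np.array([.5572,-.2793]);a=(0,255,0)
wire(img,z,u,v,s,M,-7.4,(-.036,.036),(-.0275,.0275),[.085],a)
wire(img,z,u,v,s,M,-7.4,(-.028,.028),(-.0195,.0195),[.085],(0,255,255))
wire(img,z,u,v,s,M,-7.4,(-.05,.05),(.062-.1075,.062+.1075),[0.0],(255,0,255))
wire(img,z,u,v,s,np.array([.5574,-.2806]),-7.4,(-.026,.026),(-.017,.017),[.103,.155],(255,255,0))
cv2.imwrite('pics/w3.png',img)
E
```

```text
cam [ 0.96446232 -0.05242269  0.79333331]
```

View pics/w3.png

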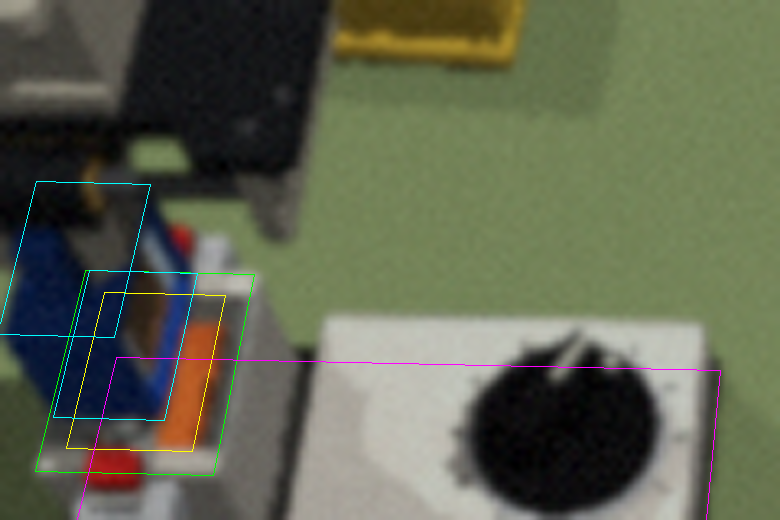

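The overlay fits. The tower and held cassette agree to about 0.7 mm. Continue down through the bolts.

Request:
play_rows:
  rows:
    - [[-0.0014,0.001,0.01],[0,0,0],-1]
    - [[-0.0014,0.001,0.02],[0,0,0],-1]
    - [[-0.0014,0.001,0.025],[0,0,0],-1]
    - [[-0.0014,0.001,0.03],[0,0,0],-1]
    - [[-0.0014,0.001,0.03],[0,0,0],-1]

```text
clock: 8.15
position: [0.5562, -0.2796, 0.1514]
ee_rot: [2.073, -2.36, 0.0]
force: [-0.1, -0.0, -1.9]
width: 0.15
```

Run:
```python
from h import *
plan(.5567,-.2799,.145,-97.4)
```

```text
shift [ 0.0005 -0.0011  0.0129] turn [ 0.0001 -0.0005 -0.0005] | now [ 0.5562 -0.2796  0.1514] thx -97.43 F [-0.1 -0.  -1.9] w 0.15 t 8.15
```

Request:
play_rows:
  rows:
    - [[0,-0.0008,0.005],[0,0,0],-1]
    - [[0,-0.0008,0.01],[0,0,0],-1]
    - [[0,-0.0008,0.015],[0,0,0],-1]
    - [[0,-0.0008,0.02],[0,0,0],-1]
    - [[0,-0.0008,0.02],[0,0,0],-1]

```text
clock: 8.65
position: [0.5565, -0.2797, 0.1415]
ee_rot: [2.072, -2.36, 0.0]
force: [0.0, -0.0, -2.1]
width: 0.151
```

Run:
```python
from h import *
from cell import eyes
n='scene';u,v,w,h,s=170,160,90,80,8
im,d=eyes.get_image(n); c=eyes.get_calibration(n); np.savez(f'pics/{n}4.npz',im=im,d=d,**c)
cv2.imwrite(f'pics/{n}4.png',cv2.resize(im[v:v+h,u:u+w,::-1],None,fx=s,fy=s,interpolation=2))
plan(.5567,-.2799,.133,-97.4)
```

```text
shift [ 0.0004 -0.0003  0.0172] turn [ 0.     -0.0005 -0.0005] | now [ 0.5566 -0.2797  0.1416] thx -97.43 F [-0.2  0.7 -2.7] w 0.151 t 8.7
```

View pics/scene4.png

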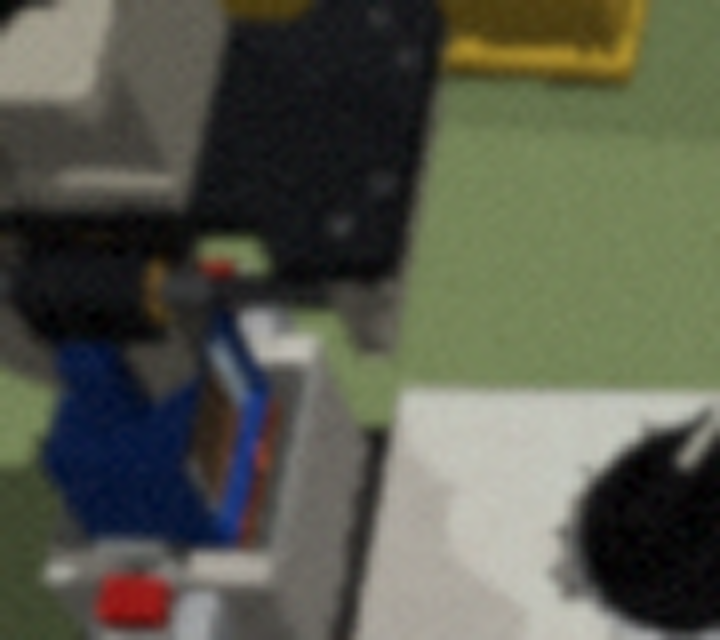

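The cassette is in the mouth with no jam: its bottom edge is inside the well and the tab has been pushed aside. Continue down on the spring.

Request:
play_rows:
  rows:
    - [[0,0,0.01],[0,0,0],-1]
    - [[0,0,0.02],[0,0,0],-1]
    - [[0,0,0.03],[0,0,0],-1]
    - [[0,0,0.04],[0,0,0],-1]
    - [[0,0,0.05],[0,0,0],-1]
    - [[0,0,0.05],[0,0,0],-1]
  newtons: 60

```text
clock: 9.3
position: [0.5571, -0.2799, 0.1167]
ee_rot: [-2.073, 2.361, -0.002]
force: [0.3, -0.9, 3.8]
width: 0.15
```

Run:
```python
from h import *
plan(.5567,-.2799,.097,-97.4)
```

```text
shift [0.0001 0.0009 0.0395] turn [-0.0012 -0.0008 -0.0006] | now [ 0.5571 -0.2799  0.1167] thx -97.43 F [ 0.3 -0.9  3.8] w 0.15 t 9.3
```

Request:
play_rows:
  rows:
    - [[0,0.0005,0.01],[0,0,0],-1]
    - [[0,0.0005,0.02],[0,0,0],-1]
    - [[0,0.0005,0.03],[0,0,0],-1]
    - [[0,0.0005,0.032],[0,0,0],-1]
    - [[0,0.0005,0.032],[0,0,0],-1]

```text
clock: 9.8
position: [0.5571, -0.2799, 0.1017]
ee_rot: [-2.072, 2.36, -0.003]
force: [-1.3, 1.3, 9.0]
width: 0.15
```

Run:
```python
from h import *
from cell import eyes
n='scene';u,v,w,h,s=170,160,90,80,8
im,d=eyes.get_image(n); c=eyes.get_calibration(n); np.savez(f'pics/{n}5.npz',im=im,d=d,**c)
cv2.imwrite(f'pics/{n}5.png',cv2.resize(im[v:v+h,u:u+w,::-1],None,fx=s,fy=s,interpolation=2))
plan(.5567,-.2799,.097,-97.4)
```

```text
shift [0.0001 0.0009 0.0096] turn [-0.0019 -0.001  -0.0007] | now [ 0.5571 -0.2799  0.1018] thx -97.44 F [-1.2 -0.7  8.3] w 0.147 t 9.85
```

View pics/scene5.png

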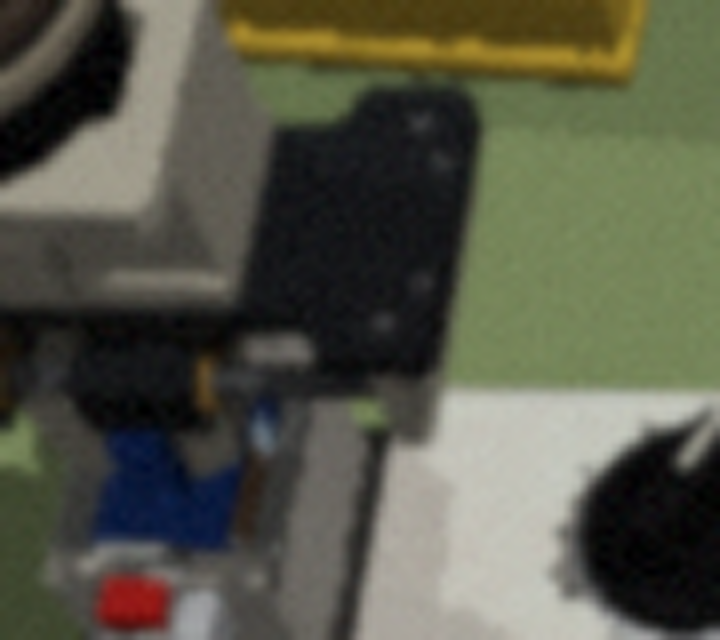

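Request:
play_rows:
  rows:
    - [[0,0.0005,0.004],[0,0,0],-1]
    - [[0,0.0005,0.008],[0,0,0],-1]
    - [[0,0.0005,0.011],[0,0,0],-1]
    - [[0,0.0005,0.011],[0,0,0],-1]
    - [[0,0.0005,0.011],[0,0,0],-1]

```text
clock: 10.35
position: [0.5572, -0.2799, 0.0967]
ee_rot: [-2.072, 2.36, -0.004]
force: [-1.4, 0.5, 10.6]
width: 0.146
```

Run:
```python
from h import *
from cell import eyes
n='scene';u,v,w,h,s=170,160,90,80,8
im,d=eyes.get_image(n); c=eyes.get_calibration(n); np.savez(f'pics/{n}6.npz',im=im,d=d,**c)
cv2.imwrite(f'pics/{n}6.png',cv2.resize(im[v:v+h,u:u+w,::-1],None,fx=s,fy=s,interpolation=2))
plan(.5567,-.2799,.096,-97.4)
for k in ('scene0','scene2','scene5','scene6'):
    z=load(k);P=cloud(z);I=z['im'].astype(int);m=(I[...,0]>120)&(I[...,1]<60)&(I[...,2]<60);m[:225]=0;m[245:]=0;m[:,:175]=0;m[:,200:]=0
    v,u=np.nonzero(m);print(k,len(u),u.mean(),v.mean(),np.median(P[m],0).round(4))
```

```text
shift [0.0001 0.0009 0.0014] turn [-0.0024 -0.0011 -0.0005] | now [ 0.5572 -0.2799  0.0967] thx -97.43 F [-1.3  0.2 11.3] w 0.148 t 10.4
scene0 36 186.69444444444446 231.02777777777777 [ 0.5966 -0.2832  0.0981]
scene2 35 186.8 231.11428571428573 [ 0.5965 -0.2834  0.0981]
scene5 33 186.06060606060606 234.15151515151516 [ 0.6026 -0.2844  0.0976]
scene6 36 186.66666666666666 231.19444444444446 [ 0.5969 -0.2832  0.0983]
```

View pics/scene6.png

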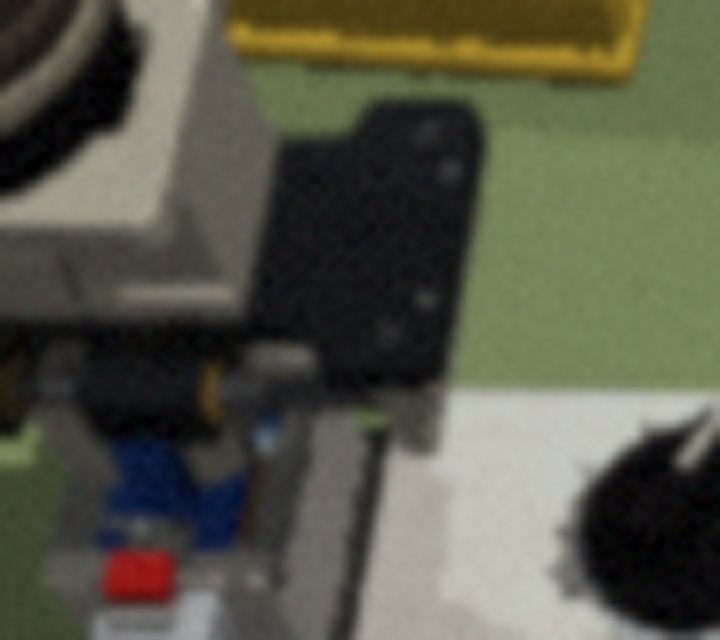

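The +x bolt has snapped in: its tab went from 234.2 back to 231.2 px. Check the robot-side bolt in the top view.

Run:
```python
from h import *
from cell import eyes
n='top'
im,d=eyes.get_image(n); c=eyes.get_calibration(n); np.savez(f'pics/{n}6.npz',im=im,d=d,**c)
cv2.imwrite(f'pics/{n}6.png',cv2.resize(im[140:250,340:490,::-1],None,fx=5,fy=5,interpolation=2))
for k in ('top0','top2','top6'):
    z=load(k);P=cloud(z);I=z['im'].astype(int);m=(I[...,0]>120)&(I[...,1]<70)&(I[...,2]<70);m[:195]=0;m[225:]=0;m[:,:425]=0;m[:,455:]=0
    v,u=np.nonzero(m);print(k,len(u),u.mean(),v.mean(),np.median(P[m],0).round(4))
```

```text
top0 42 439.1666666666667 207.61904761904762 [ 0.5162 -0.2734  0.099 ]
top2 43 438.25581395348837 207.02325581395348 [ 0.5162 -0.2726  0.0988]
top6 37 439.2432432432432 207.94594594594594 [ 0.5159 -0.2728  0.0997]
```

View pics/top6.png

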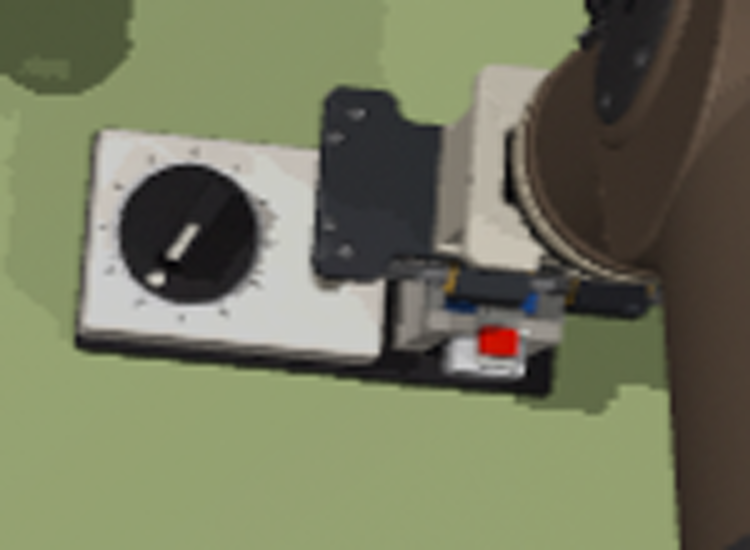

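Both tabs are home. Ease off slightly, then release and retreat upwards.

Request:
play_rows:
  rows:
    - [[0,0,-0.002],[0,0,0],-1]
    - [[0,0,-0.003],[0,0,0],-1]
    - [[0,0,-0.003],[0,0,0],-0.4]
    - [[0,0,-0.003],[0,0,0],-0.4]
    - [[0,0,-0.003],[0,0,0],-0.4]
    - [[0,0,-0.003],[0,0,0],-0.4]
    - [[0,0,-0.003],[0,0,0],-0.4]

```text
clock: 11.15
position: [0.5563, -0.2796, 0.0968]
ee_rot: [2.073, -2.361, 0.001]
force: [0.8, -0.2, -0.5]
width: 0.297
```

Request:
play_rows:
  rows:
    - [[0,0,-0.04],[0,0,0],-0.4]
    - [[0,0,-0.08],[0,0,0],-0.4]
    - [[0,0,-0.16],[0,0,0],-0.4]
    - [[0,0,-0.2],[0,0,0],-0.4]
    - [[0,0,-0.2],[0,0,0],-0.4]

```text
clock: 11.65
position: [0.5582, -0.2803, 0.2006]
ee_rot: [-2.071, 2.359, -0.01]
force: [1.5, 0.2, -0.0]
width: 0.301
```

Run:
```python
from h import *
from cell import eyes
n='scene';u,v,w,h,s=160,150,130,110,6
im,d=eyes.get_image(n); c=eyes.get_calibration(n); np.savez(f'pics/{n}7.npz',im=im,d=d,**c)
cv2.imwrite(f'pics/{n}7.png',cv2.resize(im[v:v+h,u:u+w,::-1],None,fx=s,fy=s,interpolation=2))
z=load('scene7');P=cloud(z);I=z['im'].astype(int);m=(I[...,2]>1.6*I[...,0])&(I[...,2]>40)&(abs(P[...,0]-.556)<.05)&(abs(P[...,1]+.28)<.03)
print(m.sum(),np.histogram(P[m][:,2],bins=np.arange(.06,.14,.005)))
plan(.573,-.1535,.15,53)
```

```text
374 (array([  0,   5,   1,   7,  64, 106,  22,  22,  22,  17,  51,  57,   0,
         0,   0,   0]), array([0.06 , 0.065, 0.07 , 0.075, 0.08 , 0.085, 0.09 , 0.095, 0.1  ,
       0.105, 0.11 , 0.115, 0.12 , 0.125, 0.13 , 0.135, 0.14 ]))
shift [-0.2549  0.0016  0.0965] turn [ 7.0000e-04 -5.0000e-03 -2.5072e+00] | now [ 0.5571 -0.2799  0.1985] thx -97.43 F [-0.3 -0.7 -1.5] w 0.304 t 11.7
```

View pics/scene7.png

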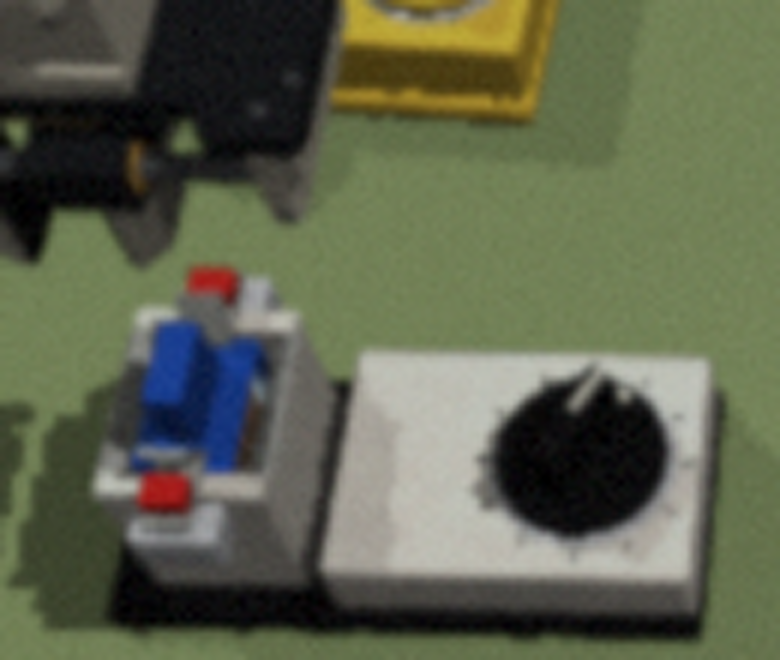

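Latched: the rib stands clear with its top at about 0.117, block top about 0.086, and both tabs home. Now to the dial. The jaws go to +52.6° world, so I need +150° of turn, spread over three calls.

Request:
play_rows:
  rows:
    - [[-0.05,0,0],[0,0,-0.14],-0.2]
    - [[-0.1,0,0],[0,0,-0.28],-0.2]
    - [[-0.15,0.001,0],[0,0,-0.42],-0.2]
    - [[-0.2,0.001,0],[0,0,-0.56],-0.2]
    - [[-0.254,0.002,0],[0,0,-0.7],-0.2]
    - [[-0.254,0.002,0],[0,0,-0.84],-0.2]
    - [[-0.254,0.002,0],[0,0,-0.98],-0.2]
    - [[-0.254,0.002,0],[0,0,-1],-0.2]

```text
clock: 12.5
position: [0.571, -0.1533, 0.1955]
ee_rot: [2.977, -1.003, -0.002]
force: [0.6, -0.1, -0.2]
width: 0.398
```

Request:
play_rows:
  rows:
    - [[0,0,0],[0,0,-0.14],-0.2]
    - [[0,0,0],[0,0,-0.28],-0.2]
    - [[0,0,0],[0,0,-0.42],-0.2]
    - [[0,0,0],[0,0,-0.56],-0.2]
    - [[0,0,0],[0,0,-0.7],-0.2]
    - [[0,0,0],[0,0,-0.84],-0.2]
    - [[0,0,0],[0,0,-0.98],-0.2]
    - [[0,0,0],[0,0,-1],-0.2]
    - [[0,0,0],[0,0,-1],-0.2]

```text
clock: 13.4
position: [0.5714, -0.1537, 0.1962]
ee_rot: [3.082, 0.606, -0.001]
force: [0.3, 0.7, 0.1]
width: 0.401
```

Run:
```python
from h import *
plan(.573,-.1538,.13,52.7)
from cell import arm; print(arm.observe()['joints'].round(2))
```

```text
shift [0.003  0.0014 0.1325] turn [-1.000e-04  4.000e-04 -5.073e-01] | now [ 0.5714 -0.1537  0.1962] thx 22.26 F [0.3 0.7 0.1] w 0.401 t 13.4
[ 0.65  0.51 -0.69  1.66  0.36  1.1   0.24]
```

Request:
play_rows:
  rows:
    - [[0.003,0.001,0.03],[0,0,-0.14],-0.2]
    - [[0.003,0.001,0.06],[0,0,-0.28],-0.2]
    - [[0.003,0.001,0.09],[0,0,-0.42],-0.2]
    - [[0.003,0.001,0.11],[0,0,-0.507],-0.2]
    - [[0.003,0.001,0.132],[0,0,-0.507],-0.2]
    - [[0.003,0.001,0.132],[0,0,-0.507],-0.2]
    - [[0.003,0.001,0.132],[0,0,-0.507],-0.2]

```text
clock: 14.1
position: [0.5734, -0.1534, 0.131]
ee_rot: [2.813, 1.396, 0.0]
force: [0.3, 0.0, -0.0]
width: 0.402
```

Run:
```python
from h import *
from cell import eyes
n='scene';u,v,w,h,s=180,150,130,110,6
im,d=eyes.get_image(n); c=eyes.get_calibration(n); np.savez(f'pics/{n}8.npz',im=im,d=d,**c)
cv2.imwrite(f'pics/{n}8.png',cv2.resize(im[v:v+h,u:u+w,::-1],None,fx=s,fy=s,interpolation=2))
plan(.573,-.1538,.068,52.7)
from cell import arm; print(arm.observe()['joints'].round(2))
```

```text
shift [-0.0015 -0.0008  0.1268] turn [0.0015 0.0001 0.0021] | now [ 0.5737 -0.1534  0.1314] thx 52.83 F [-0.3 -0.2 -0. ] w 0.402 t 14.15
[ 0.69  0.61 -0.78  1.73  0.5   1.01  0.65]
```

View pics/scene8.png

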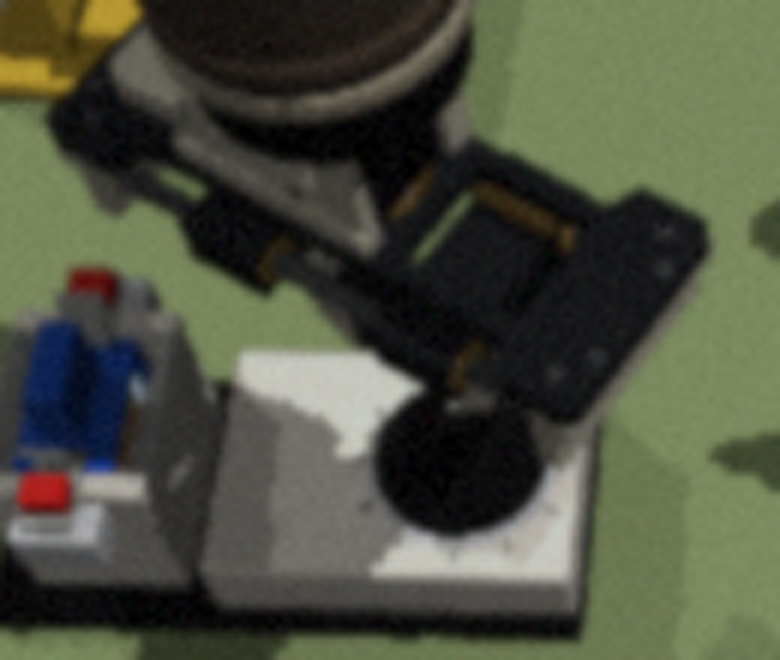

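Request:
play_rows:
  rows:
    - [[-0.0015,-0.0005,0.04],[0,0,0.002],-0.2]
    - [[-0.0015,-0.0005,0.07],[0,0,0.002],-0.2]
    - [[-0.0015,-0.0005,0.1],[0,0,0.002],-0.2]
    - [[-0.0015,-0.0005,0.125],[0,0,0.002],-0.2]
    - [[-0.0015,-0.0005,0.125],[0,0,0.002],-0.2]
    - [[-0.0015,-0.0005,0.125],[0,0,0.002],-0.2]

```text
clock: 14.75
position: [0.5728, -0.1538, 0.0684]
ee_rot: [2.813, 1.398, 0.0]
force: [0.3, 0.0, 0.8]
width: 0.4
```

Run:
```python
from h import *
plan(.573,-.1538,.068,52.7)
```

```text
shift [0.0002 0.0003 0.0007] turn [0.0005 0.0002 0.0029] | now [ 0.5728 -0.1538  0.0684] thx 52.87 F [0.3 0.  0.8] w 0.4 t 14.75
```

Request:
play_rows:
  rows:
    - [[0,0,0],[0,0,0.003],-1]
    - [[0,0,0],[0,0,0.003],-1]
    - [[0,0,0],[0,0,0.003],-1]
    - [[0,0,0],[0,0,0.003],-1]
    - [[0,0,0],[0,0,0.003],-1]
    - [[0,0,0],[0,0,0.003],-1]
  newtons: 40

```text
clock: 15.35
position: [0.5733, -0.1537, 0.0689]
ee_rot: [2.814, 1.394, 0.002]
force: [0.9, 0.9, 2.7]
width: 0.127
```

Run:
```python
from h import *
plan(.573,-.1538,.068,52.7-60)
```

```text
shift [-0.0005 -0.0004  0.0017] turn [ 0.0012 -0.0014  1.    ] | now [ 0.5733 -0.1537  0.0689] thx 52.7 F [0.9 0.9 2.7] w 0.127 t 15.35
```

The bar is gripped at 11.7 mm. Turn clockwise, first 60°.

Request:
play_rows:
  rows:
    - [[0,0,0],[0,0,0.12],-1]
    - [[0,0,0],[0,0,0.24],-1]
    - [[0,0,0],[0,0,0.36],-1]
    - [[0,0,0],[0,0,0.48],-1]
    - [[0,0,0],[0,0,0.6],-1]
    - [[0,0,0],[0,0,0.72],-1]
    - [[0,0,0],[0,0,0.84],-1]
    - [[0,0,0],[0,0,0.94],-1]
    - [[0,0,0],[0,0,1],-1]
    - [[0,0,0],[0,0,1],-1]

```text
clock: 16.35
position: [0.5732, -0.1538, 0.0688]
ee_rot: [3.134, -0.201, 0.002]
force: [0.7, 1.0, 3.4]
width: 0.129
```

Run:
```python
from h import *
plan(.573,-.1538,.068,-67.3)
from cell import arm;print(arm.observe()['ft_torque'])
```

```text
shift [-0.0003  0.0001  0.0017] turn [-0.     -0.0018  0.9992] | now [ 0.5732 -0.1538  0.0688] thx -7.35 F [0.7 1.  3.4] w 0.129 t 16.35
[ 0.29917588 -0.27182459 -0.04267141]
```

Request:
play_rows:
  rows:
    - [[0,0,0],[0,0,0.12],-1]
    - [[0,0,0],[0,0,0.24],-1]
    - [[0,0,0],[0,0,0.36],-1]
    - [[0,0,0],[0,0,0.48],-1]
    - [[0,0,0],[0,0,0.6],-1]
    - [[0,0,0],[0,0,0.72],-1]
    - [[0,0,0],[0,0,0.84],-1]
    - [[0,0,0],[0,0,0.94],-1]
    - [[0,0,0],[0,0,1],-1]
    - [[0,0,0],[0,0,1],-1]

```text
clock: 17.35
position: [0.573, -0.1537, 0.0688]
ee_rot: [2.616, -1.74, 0.002]
force: [-0.6, 1.1, 5.7]
width: 0.126
```

Run:
```python
from h import *
from cell import eyes
n='scene';u,v,w,h,s=180,150,130,110,6
im,d=eyes.get_image(n); cv2.imwrite(f'pics/{n}9.png',cv2.resize(im[v:v+h,u:u+w,::-1],None,fx=s,fy=s,interpolation=2))
n='top';u,v,w,h,s=340,140,130,90,6
im,d=eyes.get_image(n); cv2.imwrite(f'pics/{n}9.png',cv2.resize(im[v:v+h,u:u+w,::-1],None,fx=s,fy=s,interpolation=2))
plan(.573,-.1538,.068,-67.3)
from cell import arm;print(arm.observe()['ft_torque'])
```

```text
shift [0.0002 0.0002 0.0017] turn [-0.0008 -0.001   0.0031] | now [ 0.573  -0.1537  0.0688] thx -67.11 F [-0.4  2.2  6.1] w 0.13 t 17.45
[ 0.50982048 -0.09124098 -0.01887829]
```

View pics/scene9.png

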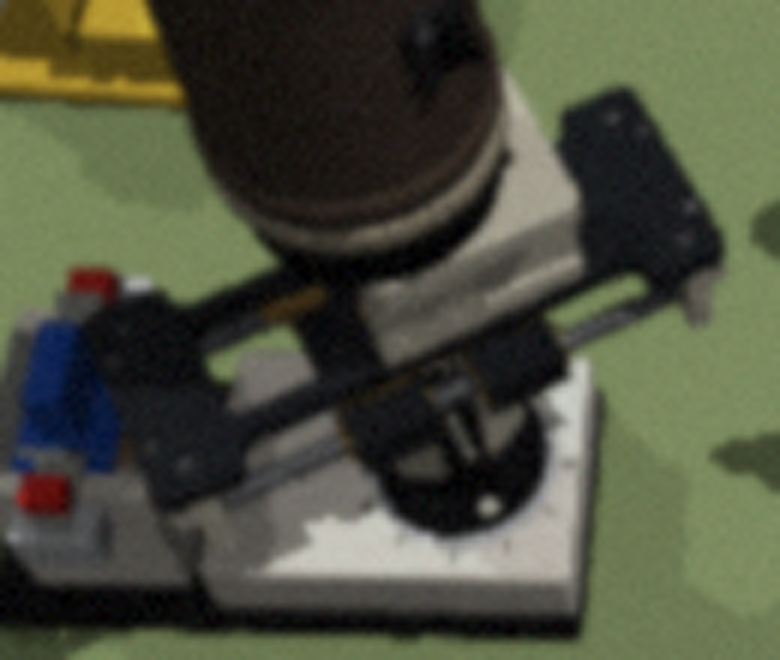

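The dot is now at the lower right (crop 488,505), as expected for +120° clockwise. Release and rise.

Request:
play_rows:
  rows:
    - [[0,0,0],[0,0,0],-0.3]
    - [[0,0,0],[0,0,0],-0.3]
    - [[0,0,0],[0,0,0],-0.3]
    - [[0,0,0],[0,0,0],-0.3]
    - [[0,0,0],[0,0,0],-0.3]
    - [[0,0,-0.05],[0,0,0],-0.3]
    - [[0,0,-0.12],[0,0,0],-0.3]
    - [[0,0,-0.2],[0,0,0],-0.3]
    - [[0,0,-0.3],[0,0,0],-0.3]
    - [[0,0,-0.3],[0,0,0],-0.3]

```text
clock: 18.45
position: [0.5763, -0.1543, 0.2254]
ee_rot: [-2.612, 1.739, -0.018]
force: [0.2, -0.3, 0.1]
width: 0.352
```

Run:
```python
from h import *
plan(.38,-.10,.30,-67.3)
```

```text
shift [-0.2505  0.3188 -0.154 ] turn [-0.0092 -0.0069 -0.    ] | now [ 0.5763 -0.1543  0.2254] thx -67.3 F [ 0.2 -0.3  0.1] w 0.352 t 18.45
```

Request:
play_rows:
  rows:
    - [[-0.25,0.32,-0.1],[0,0,0],-0.3]
    - [[-0.25,0.32,-0.1],[0,0,0],-0.3]
    - [[-0.25,0.32,-0.1],[0,0,0],-0.3]
    - [[-0.25,0.32,-0.1],[0,0,0],-0.3]
    - [[-0.25,0.32,-0.1],[0,0,0],-0.3]
    - [[-0.25,0.32,-0.1],[0,0,0],-0.3]
    - [[-0.25,0.32,-0.1],[0,0,0],-0.3]

```text
clock: 19.15
position: [0.3779, -0.1006, 0.2684]
ee_rot: [-2.615, 1.741, -0.004]
force: [-0.4, -0.6, -0.3]
width: 0.348
```

Run:
```python
from h import *
from cell import eyes
for n in('scene','top'):
    im,d=eyes.get_image(n); c=eyes.get_calibration(n); np.savez(f'pics/{n}F.npz',im=im,d=d,**c)
    cv2.imwrite(f'pics/{n}F.png',im[:,:,::-1])
    z=load(n+'F');P=cloud(z);Z=P[...,2];I=im.astype(int)
    near=np.hypot(P[...,0]-.573,P[...,1]+.1535)<.035
    m=(Z>.072)&(Z<.086)&near
    if m.sum()>10: print(n,'bar',m.sum(),cv2.minAreaRect((P[m][:,:2]*1000).astype(np.float32)))
u,v,w,h,s=160,150,130,110,6
z=load('sceneF');cv2.imwrite('pics/sF.png',cv2.resize(z['im'][v:v+h,u:u+w,::-1],None,fx=s,fy=s,interpolation=2))
```

```text
scene bar 113 ((572.7493896484375, -153.50204467773438), (40.84941101074219, 11.71891975402832), 22.10092544555664)
top bar 115 ((572.235595703125, -153.99313354492188), (39.421905517578125, 12.585087776184082), 22.252256393432617)
```

View pics/sF.png

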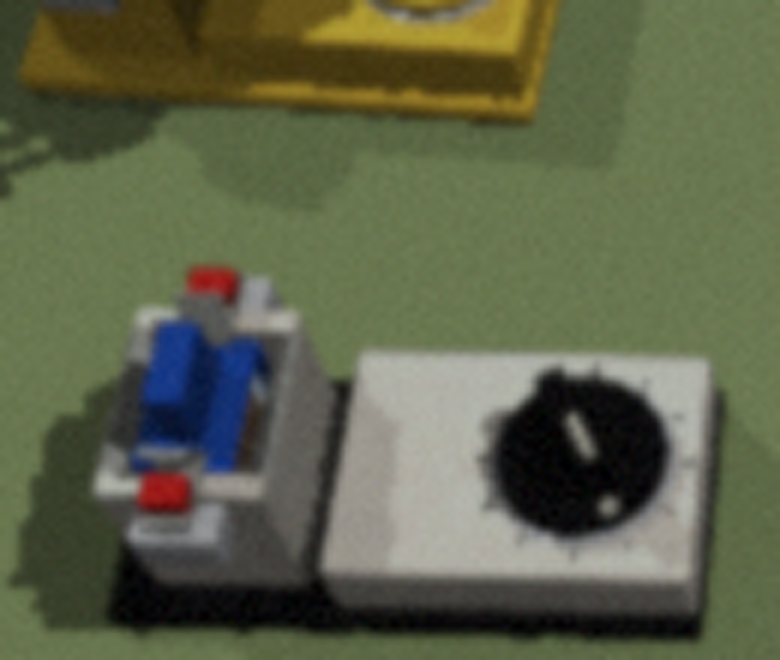

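View pics/topF.png

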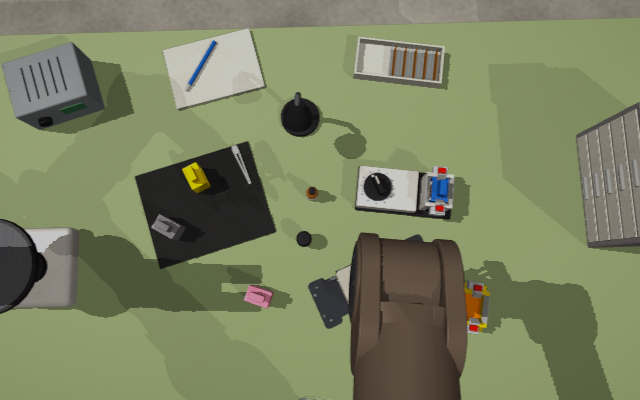

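The bar lies at 22.2° in both cameras; -7.4° - 150° is equivalent to 22.6°, so it is in the fourth detent. The cassette is latched and everything else is where it was. Handing in.

```bash
python3 -c "
from cell import arm
print(arm.sign_off(), arm.observe()['clock'])"
```

```text
the job is handed in; nothing more can be done
the job is handed in; nothing more can be done
```

The blue cassette is loaded and latched, and the feed dial is turned four clicks clockwise and released. I handed the job in at about 19 s of the 67 s allowed.

- **Cassette:** I took it by its rib, carried it round on the robot's side of the lamp, and pressed it straight down with about 11 N at the wrist. In the pictures taken after the press, both red tabs are back at their starting positions. After release, the block's top is about 86 mm above the feeder's underside.
- **Dial:** I turned it 120° in one grip. After release the bar lies at 22.1° and 22.3° in the two cameras, against 22.6° expected for the fourth detent, and the white dot is at the right end.
- **Everything else:** the final top view shows the other cassettes, tweezers, bottle, eyepiece and lamp where they were. The yellow feeder is partly behind the arm in that view.
- **Disagreements:** the two cameras differed by about 1.5 mm on the feeder's position, and I used the mean, corrected by a check with the cassette held over the mouth. While I turned the dial, the upward force on the tool rose to about 6 N; I don't know why, and it was gone after release. No check failed.

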